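# Free the pine rail from the ratchet clamp

## Robot

A 6-joint arm with a two-finger parallel gripper is mounted at the origin on the work surface. World frame = base frame: x ahead of the robot, y to its left, z up, the work surface at z = 0. Lengths are in m, angles in rad, forces in N, time in s.
With the tool pointing down it reaches from about 0.25 to 0.8 m from the base axis. Payload 3.9 kg.
Tool frame: the origin (TCP) lies at the very end of the fingers, on their centre line; the grasp point (between the pads) lies 19 mm behind it; z points along the fingers, y is the line along which they close (so a half turn about z gives the same grasp; the last joint's range is limited). The gripper opens to 85 mm and grips with 20 to 120 N. Pads are 22 mm wide; open, the fingers measure 114 mm over their backs; the gripper's body (76 mm by 85 mm) begins 54 mm behind the grasp point. The pads swing forward as they close: fully open they stand 13 mm farther back than shut.
Start: joints at [1.31, 0.26, -0.138, 1.173, 0, 1.571], TCP at [0.135, 0.507, 0.231] pointing down, gripper open.
Joint ranges: [-2.78, 2.78], [-0.83, 1.72], [-1.28, 1.37], [-1.9, 2.12], [-1.57, 1.48], [-3.14, 3.14]. Speed limits (rad/s): [2.57, 2.57, 3.14, 3.14, 3.14, 3.14].

## Interface

Orientations are given as a unit quaternion [x, y, z, w].
In Python, from station import bot gives the robot as it stands.
- The arm moves only by the shell command python3 -m creep 'ROWS' [OPENING] [FORCE]. ROWS is JSON, a list of rows, each an object with "linear": the shift along the tool's x, y, z in m, a list of three; "turn": the turn about the tool's z in rad. A call has 1 to 12 rows; each row is the pose to reach, as a shift and turn from the pose commanded when the call began, along the tool's axes at that moment; what a row does not reach only later rows make up. A row lasts 1/12 s, in which the tool goes at most 41.7 mm and 7.16 degrees, less where a joint would pass 70% of its speed; a pose out of reach is approached as far as the arm can. A call with a gripper value outside its range is refused whole. OPENING is the opening in per cent of the stroke, from 0 (shut) to 100 (fully open), set as the call begins (- or left out, the last holds). The fingers move at their own pace and stop on an object; FORCE is the grip in N (left out, the last holds). Time passes only in rows, so rows that repeat a pose let the fingers close. It gives the time, the measured TCP pose, the force, the opening and the grip force at its end, in the units of the state.
- bot.read_state(): the state, without advancing time (a new reading comes with each control period).
- bot.camera(name): name is "side" or "top"; returns (picture, depth): 420x560x3 uint8, red, green, blue; 420x560 float32, m along the optical axis (not along the pixel's ray), 0 where there is no reading.
- bot.camera_model(name): a dict with "fov_y" (degrees; the focal length in pixels is half the picture's height over the tangent of half this angle, whatever the lens; pixels are square), "cx", "cy" (the principal point, pixels), "k1" (the pictures are not rectified: a ray, as slopes to the right and down, at radius r is drawn at 1 + k1 r^2 times it, then the intrinsics apply), "position" and "orientation" of the camera in the world. Camera axes: x right, y up, looking along -z (the intrinsics and any distortion apply to the point x, -y, -z); pixel columns grow to the right and rows downward; lengths in m; the calibration is good to about 2 mm. A picture is of the moment at which its call begins. camera_model takes no time and is no camera call.
- bot.hand_in(): hands the job in; it is judged then, once.
Trained networks look in the newest picture that a camera, given by its name, has taken for a name from the list of things; names that differ only in an ending like _2 or _b are one class to them, and where a whole thing is asked for, a point or a joint stands for the part that bears it (a point fixed in the world has none). Each returns a list of dicts, best first, with "conf" (0 to 1); they miss things now and then, are a little off and sometimes report something else, mostly with a low value. They report only what shows in the picture. A call takes as long as a camera call. They do not tell look-alikes from the thing itself.
- bot.masks_of(camera, target): "mask" (420x560 bool, what is visible of it).
- bot.spot_point(camera, target): "centre" ([x, y, z] in m, in world coordinates, good to about 4 mm: a listed point, or the origin of a listed thing).
The state is a dict: "time": time; "q": joint angles; "qd": joint speeds; "joint_torque": joint torques, N m; "eef_pos": TCP position; "eef_rot": TCP orientation; "ft_force": force on the tool from outside, world axes, zero at the start; "ft_torque": the same for the moment, N m; "grip_width": finger opening in m; "grasp_force": force on a finger pad.
Only numpy, scipy, OpenCV 4.12 (cv2) and the standard library are available. Lean on these libraries where they do the work, as an engineer would, in place of code of your own. Each camera call takes 0.05 s, during which the arm holds its last target. There are 200 camera calls.

## Task

A pine rail is locked in the ratchet clamp on the dark jig board. Lift the red pawl disc well up so that the ratchet lets go, slide the clamp jaw right back by its yellow handle and leave it back, then take out the rail and set it down upright (same face up, not dropped) in the empty green tray. Leave the spare rail in the grey tray and the glue bottle where they are.

Things in the scene. Friction and masses are not known exactly. Their poses are not given: they have to be found in the camera images.
- pawl (a joint): Hinge of the ratchet pawl, rad: 0 = nose down between the rack's teeth (jaw locked), grows as the nose is lifted, stop at 1.1. A stiff hinge (about 1 N at the disc): the pawl stays where it is left. It no longer blocks the jaw above about 0.3.
- pawl_disc (a point): Centre of the red thumb disc on the pawl: 26 mm diameter, 14 mm thick, flat faces looking along the jig's y (pinch them from above); 76 mm above the table at the start. The level hinge axis, along the jig's y, lies 59 mm from it towards the jig's -x and 26 mm lower, so lifting carries the disc up and towards -x on that arc. Axes: the jig's at the start, turning with the pawl.
- jaw (a joint): Slide of the clamp jaw, m: 0 = clamped against the rail, grows as the jaw slides back along the jig's -x (towards the pawl), stop at 0.055. Sliding friction about 2 N; it stays where it is left. Locked by the pawl while that is down.
- jaw_grip (a point): Point on the jaw's yellow upright handle, 68 mm above the table: handle 24 mm (x) by 16 mm (y), standing from 46 to 86 mm on the 36 mm wide blue carriage. Axes: the jig's, x from the pawl towards jaw and rail, z up. The blue jaw ahead of it (80 mm wide, top at 46 mm) has an 8 mm tongue in the rail's groove. Jig board: 320 by 180 mm, 18 mm thick, fixed.
- rail_center (a point): Centre of the clamped pine rail: 45 mm (its x) by 120 mm (its y) by 50 mm high, plus a 20 mm tenon at each y end; about 0.16 kg. Underside 18 mm, top 68 mm above the table; x as the jig's. Grooved 12 to 24 mm up on the jaw's side, plain above: grip across x at the middle. Behind it, two end stops 48 mm either side of the middle, tops 48 mm above the table, 72 mm free between.
- green_tray: Open green tray, fixed and empty: 240 mm (its x) by 145 mm (its y) outside, 26 mm high, walls and floor 6 mm. Origin: centre of its underside, on the table. The rail goes in with its long (y) axis along the tray's x.
- spare_rail_center (a point): Centre of a like pine rail lying loose in the grey tray (same size as the green one): not to be moved.
- glue: White glue bottle with orange cap, 60 mm diameter, 170 mm high, loose; origin: centre of its underside. Not to be moved.
Not all that is in view belongs to the job. What is shaped like the part that bears rail_center but pink or turquoise is not meant.

How it is judged:
By the outcome, as a careful person would: the job done as asked, in the order asked, and still so for the second after the job is handed in, with the robot touching nothing.
It also fails if it takes over 61 s, if anything falls off the work surface, if the arm or the gripper's body presses on something with over 40 N, if the wrist force passes 120 N, or if a joint passes its speed limit or range.

## Working session

There is one attempt and no reset: what is moved stays moved. The work goes in short steps, Python scripts to look and compute and a shell command to move; the robot and the scene stay as the last step left them, time stands still between calls to the robot, and variables do not carry over. Pictures are saved under pics/ and viewed, at most 10 in all, crops included, and the job is handed in when it is done.

```bash
mkdir -p pics; ls; python3 - <<'E'
from station import bot
import cv2,numpy as np
s=bot.read_state();print(s['time'],s['eef_pos'],s['eef_rot'],s['grip_width'])
ims=[]
for c in['top','side']:
    p,d=bot.camera(c);np.savez(f'{c}.npz',p=p,d=d)
    cv2.imwrite(f'pics/{c}0.png',p[:,:,::-1])
    for t in['pawl_disc','jaw_grip','rail_center','green_tray','spare_rail_center','glue']:
        print(c,t,[(np.round(r['centre'],3).tolist(),round(r['conf'],2)) for r in bot.spot_point(c,t)[:4]])
    print(bot.camera_model(c))
E
```

```text
pics
0.0 [0.13520127 0.50660714 0.23045806] [ 1.30036484e-01  9.91508730e-01 -9.67742897e-04 -1.22734473e-04] 0.08489043858763815
top pawl_disc [([0.494, 0.155, 0.078], 0.57)]
top jaw_grip [([0.594, 0.177, 0.069], 0.64), ([0.657, 0.2, 0.043], 0.46)]
top rail_center [([0.652, 0.41, 0.025], 0.76), ([0.274, 0.297, 0.028], 0.73), ([0.658, 0.199, 0.044], 0.56)]
top green_tray [([0.523, -0.341, 0.001], 0.88)]
top spare_rail_center [([0.529, -0.143, 0.028], 0.63)]
top glue [([0.494, 0.435, -0.001], 0.55)]
{'fov_y': 44.22048611012633, 'cx': 282.44412156239684, 'cy': 201.4936507656355, 'k1': -0.007531180708646157, 'position': array([0.2890431 , 0.04538411, 1.55826979]), 'orientation': array([-0.03995769,  0.0437423 ,  0.71370013, -0.69794134])}
side pawl_disc [([0.494, 0.151, 0.077], 0.74)]
side jaw_grip [([0.595, 0.183, 0.069], 0.72)]
side rail_center [([0.658, 0.198, 0.048], 0.93), ([0.656, 0.407, 0.021], 0.92), ([0.273, 0.299, 0.028], 0.81)]
side green_tray [([0.523, -0.336, 0.001], 0.83)]
side spare_rail_center [([0.526, -0.15, 0.031], 0.88), ([0.492, 0.153, 0.077], 0.51)]
side glue [([0.498, 0.437, -0.002], 0.78)]
{'fov_y': 42.26712960189512, 'cx': 281.0079642217064, 'cy': 209.48130593470182, 'k1': -0.05679648453353436, 'position': array([ 0.19357833, -1.07552607,  0.81268797]), 'orientation': array([ 0.47497025, -0.0555172 , -0.10436686,  0.87202561])}
```

View pics/top0.png

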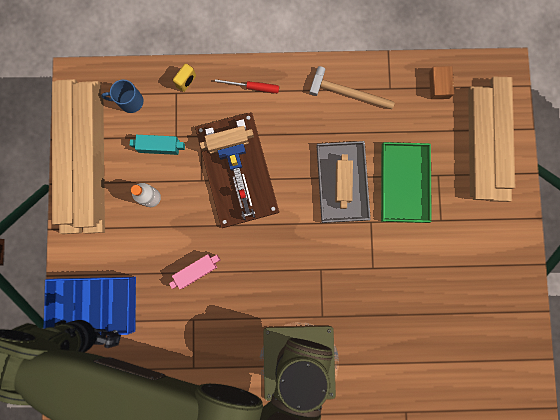

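View pics/side0.png

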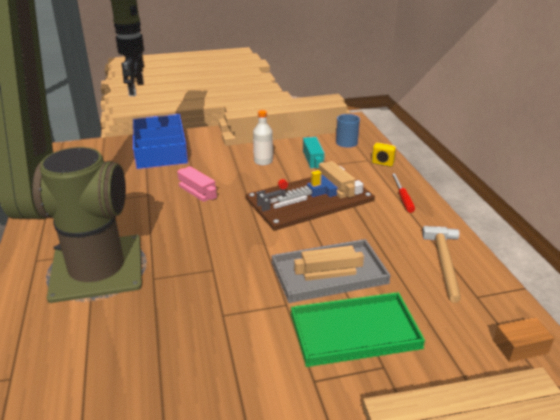

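The top view shows the jig with the disc at about (242,193), the handle at (233,160) and the rail at (227,139). The grey tray with the spare is at (343,181), the green tray at (406,182) and the glue at (147,195). The side view agrees. Next I'll get the yaws from point clouds.

```bash
cat >h.py <<'E'
from station import bot
import cv2,numpy as np
from scipy.spatial.transform import Rotation as R
def cloud(c,d):
    m=bot.camera_model(c);f=210/np.tan(np.radians(m['fov_y']/2))
    K=np.array([[f,0,m['cx']],[0,f,m['cy']],[0,0,1]])
    v,u=np.mgrid[:420,:560]
    uv=np.stack([u,v],-1).reshape(-1,1,2).astype(float)
    n=cv2.undistortPoints(uv,K,np.array([m['k1'],0,0,0])).reshape(420,560,2)
    P=np.stack([n[...,0]*d,-n[...,1]*d,-d],-1)
    W=P@R.from_quat(m['orientation']).as_matrix().T+m['position']
    W[d==0]=np.nan
    return W
def rect(P):
    (c,s,a)=cv2.minAreaRect(P[:,:2].astype(np.float32)*1000)
    return np.round(c,1),np.round(s,1),round(a,1)
E
python3 - <<'E'
from h import *
for c in['top','side']:
    z=np.load(c+'.npz');p,d=z['p'],z['d'];W=cloud(c,d)
    hsv=cv2.cvtColor(p,cv2.COLOR_RGB2HSV);H,S,V=[hsv[...,i].astype(int) for i in range(3)]
    def reg(x0,x1,y0,y1,z0,z1):return (W[...,0]>x0)&(W[...,0]<x1)&(W[...,1]>y0)&(W[...,1]<y1)&(W[...,2]>z0)&(W[...,2]<z1)
    B=reg(.38,.8,.03,.36,.010,.1);print(c,'board',rect(W[B]))
    T=reg(.6,.75,.1,.3,.058,.08);print('railtop',rect(W[T]),np.median(W[T],0),T.sum())
    G=reg(.35,.7,-.45,-.2,-.01,.05)&(H>50)&(H<75)&(S>150);print('green',rect(W[G]),np.nanmax(W[G][:,2]))
    D=reg(.42,.56,.1,.22,.05,.1)&((H<8)|(H>172))&(S>150);print('disc',np.median(W[D],0),D.sum())
    Y=reg(.54,.64,.13,.23,.05,.1)&(H>20)&(H<35)&(S>150);print('handle',rect(W[Y]),np.median(W[Y],0),Y.sum())
E
```

```text
top board (array([593.8, 203.1]), array([401.9, 313. ]), 0.3)
railtop (array([640.8, 193.5]), array([ 84.4, 157.8]), 13.2) [0.65842626 0.19723545 0.06787479] 682
green (array([ 523.6, -338.4]), array([143.1, 239.9]), 87.3) 0.035057728939618116
disc [0.48819303 0.15102253 0.08689545] 41
handle (array([591.5, 176.8]), array([24.6, 14.5]), 16.4) [0.59083921 0.17581539 0.08648106] 42
side board (array([567.2, 208.2]), array([324.2, 263.3]), 14.3)
railtop (array([659.5, 196.2]), array([148. ,  97.5]), 72.9) [0.65766262 0.1844858  0.06960702] 502
green (array([ 522.5, -339.6]), array([147.9, 238.3]), 87.0) 0.03267489605320262
disc [0.4921845  0.14741884 0.08214301] 83
handle (array([592.8, 176.1]), array([28., 22.]), 11.8) [0.59072256 0.17112802 0.07410406] 120
```

```bash
python3 -m creep '[{"linear":[-0.437,-0.251,0.07],"turn":-0.52},{"linear":[-0.437,-0.251,0.07],"turn":-0.52},{"linear":[-0.437,-0.251,0.07],"turn":-0.52},{"linear":[-0.437,-0.251,0.07],"turn":-0.52},{"linear":[-0.437,-0.251,0.07],"turn":-0.52},{"linear":[-0.437,-0.251,0.07],"turn":-0.52},{"linear":[-0.437,-0.251,0.07],"turn":-0.52},{"linear":[-0.437,-0.251,0.07],"turn":-0.52},{"linear":[-0.437,-0.251,0.07],"turn":-0.52},{"linear":[-0.437,-0.251,0.07],"turn":-0.52},{"linear":[-0.437,-0.251,0.07],"turn":-0.52},{"linear":[-0.437,-0.251,0.07],"turn":-0.52}]' 45 40
python3 - <<'E'
from h import *
s=bot.read_state();print(s['q'],s['eef_pos'],s['grip_width'],R.from_quat(s['eef_rot']).as_matrix().round(3))
E
```

```text
time: 1.7
eef_pos: [0.477, 0.1674, 0.1647]
eef_rot: [-0.129, 0.992, 0.0, 0.0]
ft_force: [0.6, 0.6, 0.7]
grip_width: 0.0384
grasp_force: 0.0
[ 3.37447936e-01  2.65313469e-01 -3.11374693e-01  9.93374390e-01
  1.89786012e-04  7.84784244e-02] [0.47699703 0.16742746 0.16465727] 0.03838798188193564 [[-0.967 -0.256  0.001]
 [-0.256  0.967  0.   ]
 [-0.001  0.    -1.   ]]
```

```bash
cat >>h.py <<'E'
def to(x,y,z=None):
    s=bot.read_state();M=R.from_quat(s['eef_rot']).as_matrix();p=s['eef_pos']
    print('t',s['time'],'pos',np.round(p,4),'shift',(M.T@(np.array([x,y,p[2] if z is None else z])-p)).round(4))
E
python3 - <<'E'
from h import *
p,d=bot.camera('side')
for t in['pawl_disc','jaw_grip','rail_center']:
    print(t,[(np.round(r['centre'],4).tolist(),round(r['conf'],2)) for r in bot.spot_point('side',t)[:3]])
m=bot.masks_of('side','pawl_disc');W=cloud('side',d)
print([(np.nanmedian(W[r['mask']],0).round(4),r['mask'].sum(),r['conf']) for r in m[:2]])
cv2.imwrite('pics/side1.png',cv2.resize(p[140:240,200:400,::-1],None,fx=4,fy=4))
to(.493,.152,.06)
E
```

```text
pawl_disc [([0.4943, 0.1515, 0.0769], 0.67)]
jaw_grip [([0.5928, 0.1788, 0.0663], 0.72), ([0.52, -0.335, 0.0022], 0.34)]
rail_center [([0.6594, 0.201, 0.0451], 0.97), ([0.6559, 0.4077, 0.0248], 0.76), ([0.2716, 0.3012, 0.0274], 0.7)]
[(array([0.4879, 0.147 , 0.06  ]), np.int64(183), 0.64), (array([ 0.5234, -0.1619,  0.0471]), np.int64(1810), 0.61)]
t 1.95 pos [0.4753 0.1691 0.1645] shift [-0.0129 -0.0211  0.1045]
```

View pics/side1.png

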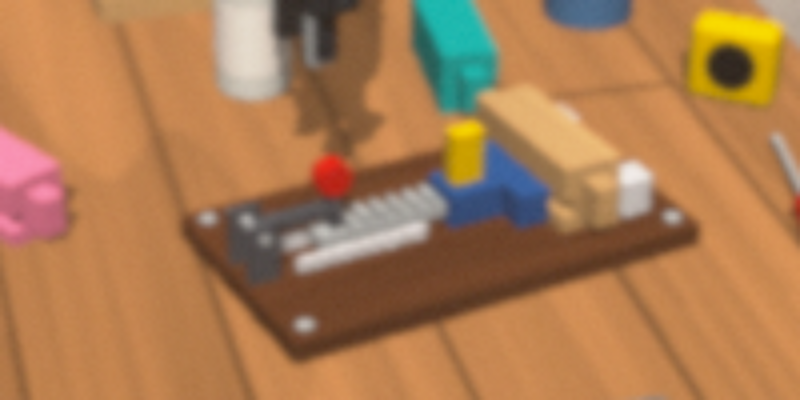

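The crop shows the red disc upright at crop (332,177), full picture (283,184), with nothing around it. The gripper stands behind and above it, and the pawl arm runs to the hinge block on the left. I'll descend on the disc and pinch it.

```bash
python3 -m creep '[{"linear":[-0.013,-0.021,0.03],"turn":0},{"linear":[-0.013,-0.021,0.06],"turn":0},{"linear":[-0.013,-0.021,0.06],"turn":0},{"linear":[-0.013,-0.021,0.06],"turn":0}]'
python3 - <<'E'
from h import *
to(.493,.152,.06)
E
```

```text
time: 2.28
eef_pos: [0.4909, 0.1529, 0.1038]
eef_rot: [-0.13, 0.991, -0.0, -0.002]
ft_force: [-0.4, 0.1, 0.1]
grip_width: 0.0385
grasp_force: 0.0
t 2.2833 pos [0.4909 0.1529 0.1038] shift [-0.002  -0.0014  0.0438]
```

```bash
python3 -m creep '[{"linear":[-0.001,0,0.02],"turn":0},{"linear":[-0.001,0,0.035],"turn":0},{"linear":[-0.001,0,0.044],"turn":0},{"linear":[-0.001,0,0.044],"turn":0},{"linear":[-0.001,0,0.044],"turn":0}]'
python3 -m creep '[{"linear":[0,0,0],"turn":0},{"linear":[0,0,0],"turn":0},{"linear":[0,0,0],"turn":0},{"linear":[0,0,0],"turn":0},{"linear":[0,0,0],"turn":0},{"linear":[0,0,0],"turn":0}]' 0 40
```

```text
time: 2.7
eef_pos: [0.4946, 0.1532, 0.0617]
eef_rot: [-0.13, 0.992, 0.0, 0.0]
ft_force: [-0.2, 0.6, 1.0]
grip_width: 0.0382
grasp_force: 0.0
time: 3.2
eef_pos: [0.4953, 0.1541, 0.0621]
eef_rot: [-0.129, 0.992, 0.002, 0.001]
ft_force: [-1.7, 5.5, 5.4]
grip_width: 0.0135
grasp_force: 41.8
```

Gripped at 13.5 mm, which is the disc. The side force is small. Now I'll lift along the arc.

```bash
python3 -m creep '[{"linear":[0.003,0,-0.006],"turn":0},{"linear":[0.008,0,-0.014],"turn":0},{"linear":[0.013,0,-0.020],"turn":0},{"linear":[0.020,0,-0.025],"turn":0},{"linear":[0.027,0,-0.030],"turn":0},{"linear":[0.034,0,-0.033],"turn":0},{"linear":[0.040,0,-0.0355],"turn":0},{"linear":[0.046,0,-0.037],"turn":0},{"linear":[0.046,0,-0.037],"turn":0},{"linear":[0.046,0,-0.037],"turn":0}]'
```

```text
time: 4.03
eef_pos: [0.4528, 0.1434, 0.0993]
eef_rot: [-0.129, 0.992, 0.003, 0.003]
ft_force: [1.7, 7.6, 1.3]
grip_width: 0.0128
grasp_force: 39.4
```

```bash
python3 -m creep '[{"linear":[0,0,0],"turn":0},{"linear":[0,0,0],"turn":0},{"linear":[0,0,0],"turn":0}]' 45
python3 -m creep '[{"linear":[0,0,-0.03],"turn":0},{"linear":[0,0,-0.06],"turn":0},{"linear":[-0.05,0,-0.06],"turn":0},{"linear":[-0.09,0,-0.06],"turn":0},{"linear":[-0.12,0,-0.06],"turn":0},{"linear":[-0.147,0,-0.06],"turn":0},{"linear":[-0.147,0,-0.06],"turn":0},{"linear":[-0.147,0,-0.06],"turn":0}]'
python3 - <<'E'
from h import *
p,d=bot.camera('side')
for t in['pawl_disc','jaw_grip']:
    print(t,[(np.round(r['centre'],4).tolist(),round(r['conf'],2)) for r in bot.spot_point('side',t)[:3]])
cv2.imwrite('pics/side2.png',cv2.resize(p[120:240,200:400,::-1],None,fx=4,fy=4))
to(.592,.178,.054)
E
```

```text
time: 4.28
eef_pos: [0.45, 0.1401, 0.0978]
eef_rot: [-0.129, 0.992, -0.001, -0.0]
ft_force: [0.4, -0.4, 0.9]
grip_width: 0.0386
grasp_force: 0.0
time: 4.95
eef_pos: [0.5929, 0.178, 0.1566]
eef_rot: [-0.129, 0.992, -0.0, -0.001]
ft_force: [-0.7, -0.1, 0.5]
grip_width: 0.0383
grasp_force: 0.0
pawl_disc [([0.4606, 0.1409, 0.11], 0.58)]
jaw_grip [([0.5932, 0.183, 0.0688], 0.55)]
t 5.1 pos [0.5906 0.1776 0.1573] shift [-0.0017  0.      0.1033]
```

View pics/side2.png

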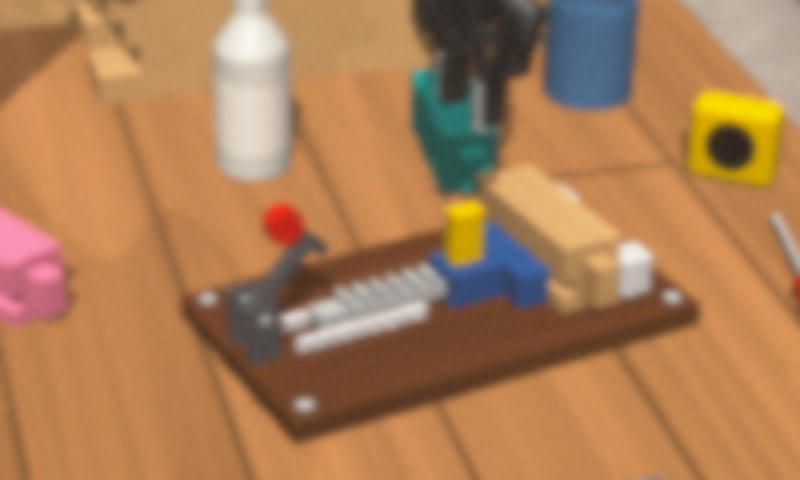

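The pawl is up, with the disc at crop (283,222) at about z 0.11, and it stays there. The handle is at crop (465,232), below the gripper. Now I'll grip the handle and slide the jaw.

```bash
python3 -m creep '[{"linear":[-0.001,0.001,0.03],"turn":0},{"linear":[-0.001,0.001,0.06],"turn":0},{"linear":[-0.001,0.001,0.085],"turn":0},{"linear":[-0.001,0.001,0.101],"turn":0},{"linear":[-0.001,0.001,0.101],"turn":0},{"linear":[-0.001,0.001,0.101],"turn":0}]'
python3 -m creep '[{"linear":[0,0,0],"turn":0},{"linear":[0,0,0],"turn":0},{"linear":[0,0,0],"turn":0},{"linear":[0,0,0],"turn":0},{"linear":[0,0,0],"turn":0}]' 0 40
```

```text
time: 5.6
eef_pos: [0.5911, 0.179, 0.0564]
eef_rot: [-0.129, 0.992, -0.0, -0.001]
ft_force: [0.1, 0.0, -0.0]
grip_width: 0.0386
grasp_force: 0.0
time: 6.02
eef_pos: [0.5942, 0.1788, 0.0588]
eef_rot: [-0.128, 0.992, -0.001, 0.002]
ft_force: [-0.9, -4.5, 6.9]
grip_width: 0.0155
grasp_force: 40.2
```

```bash
python3 -m creep '[{"linear":[0.006,0,0],"turn":0},{"linear":[0.012,0,0],"turn":0},{"linear":[0.018,0,0],"turn":0},{"linear":[0.024,0,0],"turn":0},{"linear":[0.030,0,0],"turn":0},{"linear":[0.036,0,0],"turn":0},{"linear":[0.042,0,0],"turn":0},{"linear":[0.047,0,0],"turn":0},{"linear":[0.052,0,0],"turn":0},{"linear":[0.056,0,0],"turn":0},{"linear":[0.056,0,0],"turn":0},{"linear":[0.056,0,0],"turn":0}]'
```

```text
time: 7.02
eef_pos: [0.5409, 0.1656, 0.0588]
eef_rot: [-0.129, 0.992, 0.0, 0.003]
ft_force: [1.9, -2.6, 8.1]
grip_width: 0.0154
grasp_force: 41.3
```

The jaw slid 55 mm. I'll release, rise, and turn over the rail.

```bash
python3 -m creep '[{"linear":[0,0,0],"turn":0},{"linear":[0,0,0],"turn":0},{"linear":[0,0,0],"turn":0},{"linear":[0,0,-0.03],"turn":0},{"linear":[0,0,-0.06],"turn":0},{"linear":[0,0,-0.1],"turn":0},{"linear":[0,0,-0.1],"turn":0.12}]' 45
python3 -m creep '[{"linear":[-0.04,0,0],"turn":0.12},{"linear":[-0.08,0,0],"turn":0.24},{"linear":[-0.122,0,0],"turn":0.36},{"linear":[-0.122,0,0],"turn":0.48},{"linear":[-0.122,0,0],"turn":0.60},{"linear":[-0.122,0,0],"turn":0.72},{"linear":[-0.122,0,0],"turn":0.84},{"linear":[-0.122,0,0],"turn":0.96},{"linear":[-0.122,0,0],"turn":1.08},{"linear":[-0.122,0,0],"turn":1.2},{"linear":[-0.122,0,0],"turn":1.32},{"linear":[-0.122,0,0],"turn":1.45}]' 100
python3 -m creep '[{"linear":[0,0,0],"turn":0},{"linear":[0,0,0],"turn":0}]'
python3 - <<'E'
from h import *
p,d=bot.camera('side')
for t in['pawl_disc','jaw_grip','rail_center']:
    print(t,[(np.round(r['centre'],4).tolist(),round(r['conf'],2)) for r in bot.spot_point('side',t)[:3]])
cv2.imwrite('pics/side3.png',cv2.resize(p[120:240,200:400,::-1],None,fx=4,fy=4))
to(.659,.1975,.045)
s=bot.read_state();print(s['q'],R.from_quat(s['eef_rot']).as_matrix().round(3))
E
```

```text
time: 7.6
eef_pos: [0.5425, 0.1668, 0.1634]
eef_rot: [-0.069, 0.998, 0.002, 0.005]
ft_force: [1.1, 0.9, 0.8]
grip_width: 0.0383
grasp_force: 0.0
time: 8.6
eef_pos: [0.6588, 0.1824, 0.1557]
eef_rot: [0.61, 0.793, -0.001, -0.001]
ft_force: [0.2, -0.9, 1.1]
grip_width: 0.0856
grasp_force: 0.0
time: 8.77
eef_pos: [0.6591, 0.1823, 0.156]
eef_rot: [0.606, 0.795, -0.0, -0.001]
ft_force: [-0.5, -0.0, -0.5]
grip_width: 0.0856
grasp_force: 0.0
pawl_disc [([0.4569, 0.1438, 0.1129], 0.65), ([0.6577, 0.1992, 0.0463], 0.54)]
jaw_grip [([0.5405, 0.1686, 0.0654], 0.91)]
rail_center [([0.654, 0.4091, 0.0257], 0.77), ([0.6561, 0.2002, 0.0458], 0.6), ([0.2729, 0.2971, 0.0276], 0.57)]
t 8.9667 pos [0.6595 0.1822 0.1565] shift [0.0149 0.0036 0.1115]
[2.69486087e-01 5.70329161e-01 1.61365401e-01 1.16225015e+00
 1.63280806e-04 1.57364659e+00] [[-0.263  0.965 -0.   ]
 [ 0.965  0.263  0.   ]
 [ 0.    -0.    -1.   ]]
```

View pics/side3.png

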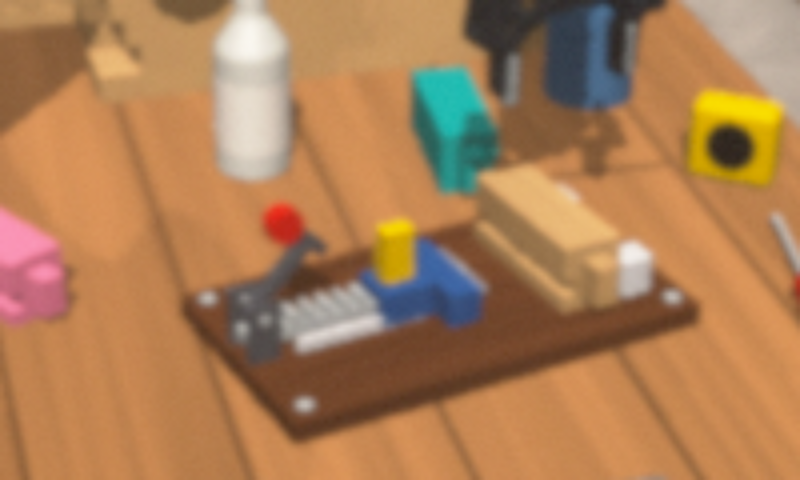

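The jaw is back, with the handle at crop (396,250). The pawl is still up, and the rail sits free with its groove visible at crop (545,235). Now I'll descend and grip, biased slightly away from the stops.

```bash
python3 -m creep '[{"linear":[0.0155,0.001,0.01],"turn":0},{"linear":[0.0155,0.001,0.04],"turn":0},{"linear":[0.0155,0.001,0.07],"turn":0},{"linear":[0.0155,0.001,0.09],"turn":0},{"linear":[0.0155,0.001,0.105],"turn":0},{"linear":[0.0155,0.001,0.12],"turn":0},{"linear":[0.0155,0.001,0.12],"turn":0},{"linear":[0.0155,0.001,0.12],"turn":0}]'
python3 -m creep '[{"linear":[0,0,0],"turn":0},{"linear":[0,0,0],"turn":0},{"linear":[0,0,0],"turn":0},{"linear":[0,0,0],"turn":0},{"linear":[0,0,0],"turn":0},{"linear":[0,0,0],"turn":0}]' 0 50
```

```text
time: 9.63
eef_pos: [0.6553, 0.1978, 0.0354]
eef_rot: [0.607, 0.795, -0.001, -0.001]
ft_force: [1.0, 0.8, 0.4]
grip_width: 0.0855
grasp_force: 0.0
time: 10.13
eef_pos: [0.6581, 0.1979, 0.0385]
eef_rot: [0.608, 0.794, 0.002, 0.001]
ft_force: [1.0, 0.5, 6.3]
grip_width: 0.0441
grasp_force: 52.9
```

```bash
python3 -m creep '[{"linear":[0,0,-0.01],"turn":0},{"linear":[0,0,-0.025],"turn":0},{"linear":[0,0,-0.045],"turn":0},{"linear":[0,0,-0.07],"turn":0},{"linear":[0,0,-0.10],"turn":0},{"linear":[0,0,-0.13],"turn":0},{"linear":[0,0,-0.15],"turn":0},{"linear":[0,0,-0.16],"turn":0},{"linear":[0,0,-0.16],"turn":0},{"linear":[0,0,-0.16],"turn":0}]'
python3 - <<'E'
from h import *
to(.523,-.339,.2)
s=bot.read_state();M=R.from_quat(s['eef_rot']).as_matrix();print(np.degrees(np.arctan2(M[1,1],M[0,1])))
for c in ('top','side'):
    bot.camera(c)
    print([(np.round(r['centre'],4).tolist(),round(r['conf'],2)) for r in bot.spot_point(c,'green_tray')[:2]])
E
```

```text
time: 10.97
eef_pos: [0.6561, 0.1972, 0.196]
eef_rot: [0.608, 0.794, -0.0, -0.0]
ft_force: [-0.2, 0.3, -2.8]
grip_width: 0.0444
grasp_force: 52.2
t 10.9667 pos [0.6561 0.1972 0.196 ] shift [-0.4826 -0.2689 -0.0037]
15.180579718340697
[([0.5221, -0.3396, 0.003], 0.79)]
[([0.5186, -0.3373, 0.0025], 0.72)]
```

```bash
python3 -m creep '[{"linear":[-0.01,-0.006,0],"turn":-0.05},{"linear":[-0.035,-0.020,0],"turn":-0.15},{"linear":[-0.066,-0.037,0],"turn":-0.26},{"linear":[-0.098,-0.055,0],"turn":-0.37},{"linear":[-0.13,-0.073,0],"turn":-0.48},{"linear":[-0.162,-0.09,0],"turn":-0.59},{"linear":[-0.194,-0.108,0],"turn":-0.70},{"linear":[-0.226,-0.126,0],"turn":-0.81},{"linear":[-0.258,-0.144,0],"turn":-0.91},{"linear":[-0.29,-0.162,0],"turn":-1.01},{"linear":[-0.322,-0.179,0],"turn":-1.1},{"linear":[-0.35,-0.195,0],"turn":-1.18}]'
python3 - <<'E'
from h import *
to(.522,-.339,.2)
s=bot.read_state();M=R.from_quat(s['eef_rot']).as_matrix();print(np.degrees(np.arctan2(M[1,1],M[0,1])),s['grip_width'])
E
```

```text
time: 12.17
eef_pos: [0.5586, -0.1934, 0.1955]
eef_rot: [0.061, 0.998, 0.0, -0.001]
ft_force: [0.8, 0.2, -1.1]
grip_width: 0.0441
grasp_force: 52.3
t 12.1667 pos [ 0.5586 -0.1934  0.1955] shift [ 0.0186 -0.149  -0.0045]
83.00230750055373 0.0440685456098136
```

```bash
python3 -m creep '[{"linear":[0.004,-0.03,0],"turn":-0.03},{"linear":[0.008,-0.06,0],"turn":-0.05},{"linear":[0.012,-0.09,0],"turn":-0.073},{"linear":[0.015,-0.12,0],"turn":-0.073},{"linear":[0.018,-0.14,0],"turn":-0.073},{"linear":[0.0185,-0.149,0],"turn":-0.073},{"linear":[0.0185,-0.149,0],"turn":-0.073},{"linear":[0.0185,-0.149,0],"turn":-0.073}]'
python3 - <<'E'
from h import *
p,d=bot.camera('side')
cv2.imwrite('pics/side4.png',cv2.resize(p[170:370,220:450,::-1],None,fx=3,fy=3))
to(.522,-.339)
s=bot.read_state();M=R.from_quat(s['eef_rot']).as_matrix();print(np.degrees(np.arctan2(M[1,1],M[0,1])),s['grip_width'],s['ft_force'],s['ft_torque'])
E
```

```text
time: 12.83
eef_pos: [0.5227, -0.3363, 0.1958]
eef_rot: [0.027, 1.0, 0.001, -0.001]
ft_force: [0.5, 0.6, -1.5]
grip_width: 0.0442
grasp_force: 52.2
t 12.8833 pos [ 0.5229 -0.3358  0.1961] shift [ 0.0008 -0.0033 -0.    ]
87.01324324209448 0.044489600831035966 [-0.01886939  0.39334585 -1.94812868] [-0.00368685 -0.03549888 -0.01862079]
```

View pics/side4.png

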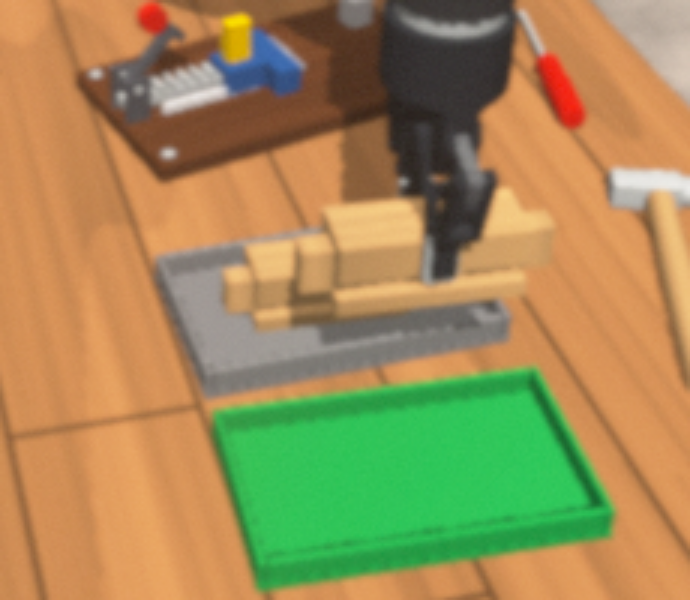

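The rail is held level above the green tray, which is empty. The grip is at crop (445,240), and the rail's long axis is parallel to the tray's. I'll descend, slowing near the floor.

```bash
python3 -m creep '[{"linear":[0,-0.002,0.02],"turn":0},{"linear":[0,-0.002,0.05],"turn":0},{"linear":[0,-0.002,0.08],"turn":0},{"linear":[0,-0.002,0.11],"turn":0},{"linear":[0,-0.002,0.135],"turn":0},{"linear":[0,-0.002,0.15],"turn":0},{"linear":[0,-0.002,0.158],"turn":0},{"linear":[0,-0.002,0.163],"turn":0},{"linear":[0,-0.002,0.165],"turn":0},{"linear":[0,-0.002,0.165],"turn":0},{"linear":[0,-0.002,0.165],"turn":0}]'
python3 -m creep '[{"linear":[0,0,0.001],"turn":0},{"linear":[0,0,0.002],"turn":0},{"linear":[0,0,0.003],"turn":0},{"linear":[0,0,0.003],"turn":0},{"linear":[0,0,0.003],"turn":0}]'
```

```text
time: 13.8
eef_pos: [0.5239, -0.3393, 0.033]
eef_rot: [0.026, 1.0, -0.001, 0.001]
ft_force: [-0.7, -0.9, -1.4]
grip_width: 0.044
grasp_force: 52.1
time: 14.22
eef_pos: [0.5228, -0.339, 0.0288]
eef_rot: [0.026, 1.0, 0.0, -0.0]
ft_force: [0.4, -0.5, -2.8]
grip_width: 0.0442
grasp_force: 52.1
```

```bash
python3 -m creep '[{"linear":[0,0,0.001],"turn":0},{"linear":[0,0,0.0015],"turn":0},{"linear":[0,0,0.002],"turn":0},{"linear":[0,0,0.002],"turn":0},{"linear":[0,0,0.002],"turn":0}]'
python3 -c "from station import bot;print(bot.read_state()['ft_force'])"
```

```text
time: 14.63
eef_pos: [0.5228, -0.339, 0.0266]
eef_rot: [0.026, 1.0, -0.0, -0.0]
ft_force: [-0.7, 0.1, -1.3]
grip_width: 0.044
grasp_force: 52.1
[-0.69391263  0.05949154 -1.32951442]
```

```bash
python3 -m creep '[{"linear":[0,0,0.0005],"turn":0},{"linear":[0,0,0.001],"turn":0},{"linear":[0,0,0.0015],"turn":0},{"linear":[0,0,0.0015],"turn":0},{"linear":[0,0,0.0015],"turn":0}]'
```

```text
time: 15.05
eef_pos: [0.5229, -0.339, 0.0265]
eef_rot: [0.026, 1.0, -0.0, 0.0]
ft_force: [-3.1, 1.6, 7.0]
grip_width: 0.0443
grasp_force: 53.1
```

Contact at 7 N, so the rail rests on the tray floor. I'll release, rise and check.

```bash
python3 -m creep '[{"linear":[0,0,0],"turn":0},{"linear":[0,0,0],"turn":0},{"linear":[0,0,0],"turn":0},{"linear":[0,0,0],"turn":0},{"linear":[0,0,-0.02],"turn":0},{"linear":[0,0,-0.05],"turn":0},{"linear":[0,0,-0.09],"turn":0},{"linear":[0,0,-0.13],"turn":0},{"linear":[0,0,-0.17],"turn":0},{"linear":[0,0,-0.17],"turn":0},{"linear":[0,0,-0.17],"turn":0}]' 78
python3 - <<'E'
from h import *
p,d=bot.camera('side')
for t in['pawl_disc','jaw_grip','rail_center','spare_rail_center','glue']:
    print(t,[(np.round(r['centre'],3).tolist(),round(r['conf'],2)) for r in bot.spot_point('side',t)[:4]])
cv2.imwrite('pics/side5.png',cv2.resize(p[140:370,210:450,::-1],None,fx=2.5,fy=2.5))
E
```

```text
time: 15.97
eef_pos: [0.5249, -0.3403, 0.1985]
eef_rot: [0.026, 1.0, -0.002, 0.003]
ft_force: [0.1, 0.5, -0.7]
grip_width: 0.0668
grasp_force: 0.0
pawl_disc [([0.458, 0.142, 0.111], 0.62)]
jaw_grip [([0.541, 0.169, 0.066], 0.59)]
rail_center [([0.496, 0.436, -0.002], 0.64), ([0.27, 0.298, 0.028], 0.58), ([0.52, -0.34, 0.033], 0.55)]
spare_rail_center [([0.528, -0.145, 0.03], 0.94)]
glue [([0.498, 0.435, 0.0], 0.76)]
```

View pics/side5.png

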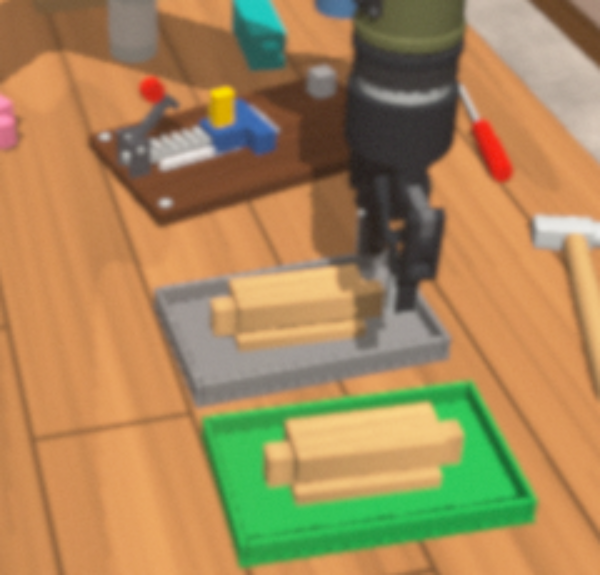

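The rail stands upright in the green tray, centred at crop (363,452). The pawl is up, the jaw is back, and the spare rail and glue haven't moved.

```bash
python3 -c "from station import bot;print(bot.hand_in())"
```

```text
the job is handed in; nothing more can be done
None
```

The job is handed in at about 16 s: the pawl is lifted, the jaw is left fully back, the rail stands upright in the green tray, and the spare rail and glue were not moved.

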